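# Gauge a moulded cover's corner and scoop with radius leaves

## Robot

A 6-joint arm with a two-finger parallel gripper is mounted at the origin on the work surface. World frame = base frame: x ahead of the robot, y to its left, z up, the work surface at z = 0. Lengths are in m, angles in rad, forces in N, time in s.
With the tool pointing down it reaches from about 0.325 to 0.775 m from the base axis. Payload 5.5 kg.
Tool frame: the origin (TCP) lies between the finger pads; the fingertips stand 8 mm ahead of it and the grasp point (between the pads) lies 11 mm behind it (tcp_to_tips is the distance from the TCP to the fingertips, in m); z points along the fingers, y is the line along which they close (so a half turn about z gives the same grasp; the last joint's range is limited). The gripper opens to 88 mm and grips with 3 to 60 N. Pads are 20 mm wide; open, the fingers measure 115 mm over their backs; the gripper's body (75 mm by 178 mm) begins 61 mm behind the grasp point.
Start: joints at [1.161, 0.091, 1.231, -0, 1.82, -0.057], TCP at [0.207, 0.563, 0.231] pointing down, gripper open.
Joint ranges: [-2.87, 2.87], [-0.86, 2.18], [0.17, 2.46], [-1.51, 4.65], [0.06, 2.69], [-2.65, 2.65]. Speed limits (rad/s): [2.57, 2.57, 3.01, 3.14, 3.14, 3.14].

## Interface

Orientations are given as a unit quaternion [w, x, y, z].
In Python, from bench import * gives the robot as it stands. Calls block until the motion is done:
- move_to(position, orientation): joint-space move of the TCP to a pose.
- move_l(position, speed=0.15, orientation=None): straight line of the TCP; orientation=None keeps the orientation; speed is the mean speed in m/s.
- movej(angles): joint-space move.
- gripper_open() and close(): open the fingers fully, or close them until they stop; the grip force is fixed at half the most.
- hold(seconds).
- inverse_kinematics(position, orientation): joint angles nearest the present ones, or None.
- state(): the state.
- get_image(name): name is "scene" or "top" or "wrist"; returns a dict with "frame" (400x640x3 uint8, blue, green, red), "depth" (400x640 float32, m along the optical axis (not along the pixel's ray), 0 where there is no reading), "camera_matrix" (3x3 intrinsics, pixels), "view" (4x4, takes a point from world to camera coordinates). Camera axes: x right, y up, looking along -z (the intrinsics and any distortion apply to the point x, -y, -z); pixel columns grow to the right and rows downward; lengths in m; the calibration is good to about 2 mm. A picture is of the moment at which its call begins.
A pose or a line that the arm cannot do raises IKError and nothing moves.
- job_done(): hands the job in; it is judged then, once.
The state is a dict: "time": time; "joint_pos": joint angles; "dq": joint speeds; "joint_torque": joint torques, N m; "ee_pos": TCP position; "ee_rot": TCP orientation; "ft_force": force on the tool from outside, world axes, zero at the start; "moment": the same for the moment, N m; "finger_gap": finger opening in m; "finger_force": force on a finger pad.
Only numpy, scipy, OpenCV 4.12 (cv2) and the standard library are available. Lean on these libraries where they do the work, as an engineer would, in place of code of your own. Each camera call takes 0.05 s, during which the arm holds its last target. There are 200 camera calls.

## Task

Check the moulded cover in front of you with the double-ended radius leaves: find the leaf whose hollow end fits the cover's rounded corner and lay it squarely on that corner, and find the leaf whose round end fits the scoop in the cover's side and lay it in there. Both must lie flat on the bench, let go, touching snugly along the whole curve so that neither could rock. Do not tip over the bottle or the cup.

Things in the scene. Friction and masses are not known exactly. Their poses are not given: they have to be found in the camera images.
- cover_a: Grey moulded cover A, fixed, 130 (x) x 120 (y) x 22 mm high (middle 26), with black blocks 34 mm high along its +x side and far end of its +y side. Origin: centre of its underside. One of covers A and B, in either place, is in front of the robot: gauge that one; the other is parked at the right end (y below -0.4): leave it alone.
- cover_a_corner (a point): Cover A: centre of its only rounded corner (-x, +y side; the rest are square), a vertical quarter round of radius 30 mm; 4 mm above the bench; axes along the cover's sides. The corner's outward bisector is (-1, +1) in these axes.
- cover_a_stand (a point): Cover A: point on the outward bisector, 60 mm from the rounded corner's centre, 19 mm above the bench: where the grip centre of the fitting leaf comes when it sits squarely on the corner, hollow end to the cover.
- cover_a_scoop (a point): Cover A: centre of the round scoop in the middle of its -y side, a vertical concave arc of radius 18 mm, 60 deg either side of +y, cut 9 mm deep; the centre lies 9 mm outside the cover's side; 4 mm above the bench; axes along the cover's sides.
- cover_b: Grey moulded cover B, fixed, 130 (x) x 120 (y) x 22 mm high (middle 26), with black blocks 34 mm high along its +x side and far end of its +y side. Origin: centre of its underside. One of covers A and B, in either place, is in front of the robot: gauge that one; the other is parked at the right end (y below -0.4): leave it alone.
- cover_b_corner (a point): Cover B: centre of its only rounded corner (-x, +y side; the rest are square), a vertical quarter round of radius 36 mm; 4 mm above the bench; axes along the cover's sides. The corner's outward bisector is (-1, +1) in these axes.
- cover_b_stand (a point): Cover B: point on the outward bisector, 66 mm from the rounded corner's centre, 19 mm above the bench: where the grip centre of the fitting leaf comes when it sits squarely on the corner, hollow end to the cover.
- cover_b_scoop (a point): Cover B: centre of the round scoop in the middle of its -y side, a vertical concave arc of radius 24 mm, 60 deg either side of +y, cut 12 mm deep; the centre lies 12 mm outside the cover's side; 4 mm above the bench; axes along the cover's sides.
- leaf18_grip (a point): Dark steel radius leaf, radius 18 mm: flat loose plate 8 mm thick, waist 23 mm wide, 0.15 kg; hollow end to +x (bottom of the hollow 30 mm from this point), round end to -x (tip 50 mm from it). On it a black grip bar 36 (x) x 12 (y) mm, from 8 to 38 mm above the bench; grasp across the 12. Site: middle of the bar in plan, 19 mm above the bench; z up.
- leaf24_grip (a point): Dark steel radius leaf, radius 24 mm: flat loose plate 8 mm thick, waist 31 mm wide, 0.17 kg; hollow end to +x (bottom of the hollow 30 mm from this point), round end to -x (tip 50 mm from it). On it a black grip bar 36 (x) x 12 (y) mm, from 8 to 38 mm above the bench; grasp across the 12. Site: middle of the bar in plan, 19 mm above the bench; z up.
- leaf30_grip (a point): Dark steel radius leaf, radius 30 mm: flat loose plate 8 mm thick, waist 39 mm wide, 0.19 kg; hollow end to +x (bottom of the hollow 30 mm from this point), round end to -x (tip 50 mm from it). On it a black grip bar 36 (x) x 12 (y) mm, from 8 to 38 mm above the bench; grasp across the 12. Site: middle of the bar in plan, 19 mm above the bench; z up.
- leaf36_grip (a point): Dark steel radius leaf, radius 36 mm: flat loose plate 8 mm thick, waist 47 mm wide, 0.21 kg; hollow end to +x (bottom of the hollow 30 mm from this point), round end to -x (tip 50 mm from it). On it a black grip bar 36 (x) x 12 (y) mm, from 8 to 38 mm above the bench; grasp across the 12. Site: middle of the bar in plan, 19 mm above the bench; z up.
- leaf18_hollow (a point): Centre of the hollow arc of leaf 18 (radius 18 mm, 38 deg either side of the leaf's axis): 48 mm along +x from the grip centre, 4 mm up.
- leaf18_round (a point): Centre of the round end of leaf 18 (a disc of radius 18 mm): 32 mm along -x from the grip centre, 4 mm up.
- leaf24_hollow (a point): Centre of the hollow arc of leaf 24 (radius 24 mm, 38 deg either side of the leaf's axis): 54 mm along +x from the grip centre, 4 mm up.
- leaf24_round (a point): Centre of the round end of leaf 24 (a disc of radius 24 mm): 26 mm along -x from the grip centre, 4 mm up.
- leaf30_hollow (a point): Centre of the hollow arc of leaf 30 (radius 30 mm, 38 deg either side of the leaf's axis): 60 mm along +x from the grip centre, 4 mm up.
- leaf30_round (a point): Centre of the round end of leaf 30 (a disc of radius 30 mm): 20 mm along -x from the grip centre, 4 mm up.
- leaf36_hollow (a point): Centre of the hollow arc of leaf 36 (radius 36 mm, 38 deg either side of the leaf's axis): 66 mm along +x from the grip centre, 4 mm up.
- leaf36_round (a point): Centre of the round end of leaf 36 (a disc of radius 36 mm): 14 mm along -x from the grip centre, 4 mm up.
- bottle: White glue bottle, diameter 40, height 100 mm, standing beyond the cover; origin at the centre of its underside, z up.
- cup: Steel cup, rim diameter 60, height 60 mm, standing beyond the cover; origin at the centre of its underside, z up.
Mind the look-alikes: they are no part of the job. What is shaped like the part that bears leaf24_grip but orange or red is not meant.

How it is judged:
At the end, for the whole second after the job is handed in: On the middle cover: hollow of the leaf of the corner's radius (A 30, B 36 mm) centred within 2.5 mm of the corner's centre, its grip within 18 mm of the stand point; round end of the scoop's leaf (A 18, B 24) within 2.5 mm of the scoop's centre, any angle; both flat (0.06 rad, 3 mm) (((world y of cover_a_corner above -0.35 m and horizontal distance between leaf30_hollow and cover_a_corner below 0.0025 m and horizontal distance between leaf30_grip and cover_a_stand below 0.018 m and horizontal distance between leaf18_round and cover_a_scoop below 0.0025 m and angle between each of leaf30_grip, leaf18_grip's own z axis and vertical below 0.06 rad and height (world z) of each of leaf30_grip, leaf18_grip below 0.022 m) or (world y of cover_b_corner above -0.35 m and horizontal distance between leaf36_hollow and cover_b_corner below 0.0025 m and horizontal distance between leaf36_grip and cover_b_stand below 0.018 m and horizontal distance between leaf24_round and cover_b_scoop below 0.0025 m and angle between each of leaf36_grip, leaf24_grip's own z axis and vertical below 0.06 rad and height (world z) of each of leaf36_grip, leaf24_grip below 0.022 m))); the robot touches nothing.
It fails at once if the bottle or the cup is tipped over (angle between any of bottle, cup's own z axis and vertical above 0.6 rad).
It also fails if it takes over 64 s, if anything falls off the work surface, if the arm or the gripper's body presses on something with over 40 N, if the wrist force passes 120 N, or if a joint passes its speed limit or range.

## Working session

There is one attempt and no reset: what is moved stays moved. The work goes in short steps, each a Python script; the robot and the scene stay as the last script left them, time stands still between calls to the robot, and variables do not carry over. Pictures are saved under pics/ and viewed, at most 10 in all, crops included, and the job is handed in when it is done.

```bash
mkdir -p pics; ls; python3 - <<'E'
from bench import *
import cv2,numpy as np
for n in("top","scene"):
    d=get_image(n); cv2.imwrite(f"pics/{n}0.png",d["frame"]); np.savez(f"{n}0.npz",**d)
    print(n,d["camera_matrix"],d["view"], d.keys())
print(state()["time"])
E
```

```text
pics
top [[363.52545571   0.         321.24621795]
 [  0.         363.52545571 195.59726036]
 [  0.           0.           1.        ]] [[ 0.02735686 -0.99912097  0.03176288 -0.13804018]
 [ 0.98897158  0.03167839  0.1446779  -0.53629336]
 [-0.14555692  0.02745465  0.98896887 -1.104435  ]
 [ 0.          0.          0.          1.        ]] dict_keys(['frame', 'depth', 'camera_matrix', 'view'])
scene [[436.45929873   0.         323.84885883]
 [  0.         436.45929873 201.89088395]
 [  0.           0.           1.        ]] [[ 0.80075847  0.5989663   0.00502484 -0.36828403]
 [-0.38781084  0.51203482  0.76643532  0.22039708]
 [ 0.45649604 -0.61567826  0.64230184 -1.56696679]
 [ 0.          0.          0.          1.        ]] dict_keys(['frame', 'depth', 'camera_matrix', 'view'])
0.1
```

View pics/top0.png

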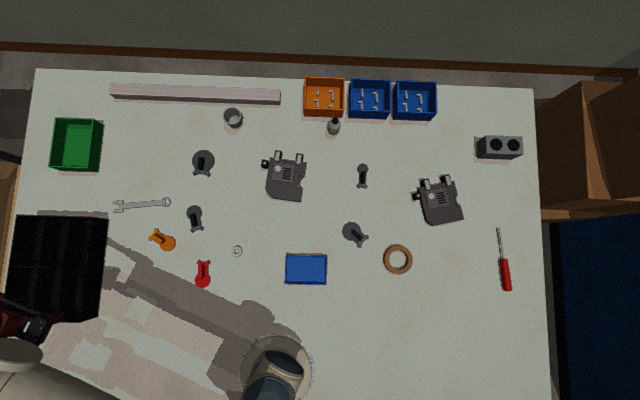

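View pics/scene0.png

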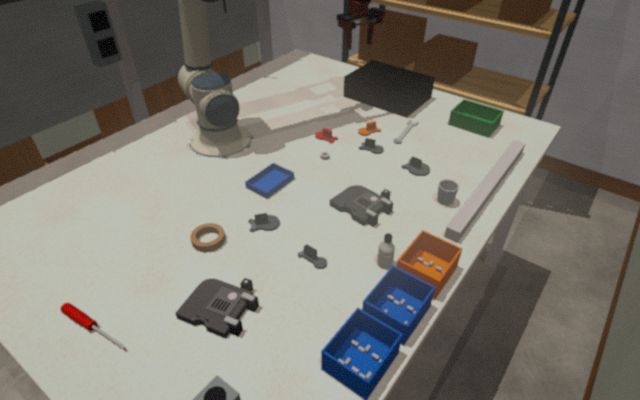

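Left in the picture is +y. Four dark leaves are at (203,162), (195,217), (362,175) and (355,233). The orange (162,240) and red (203,273) ones are decoys. The middle cover is at (286,177) and the parked one at (440,200). Next is an enlarged crop with rough sizes.

```bash
cat > h.py <<'E'
import numpy as np,cv2
def ray(d,u,v,z):
    """pixel -> world point on plane z"""
    K,V=d["camera_matrix"],d["view"]; R,t=V[:3,:3],V[:3,3]
    r=np.array([(u-K[0,2])/K[0,0],-(v-K[1,2])/K[1,1],-1.]); r=R.T@r; c=-R.T@t
    return c+r*(z-c[2])/r[2]
def rectify(d,x0,x1,y0,y1,z,s):
    """plan view at height z: s px per m; row 0 = x1, col 0 = y1"""
    K,V=d["camera_matrix"],d["view"]
    X,Y=np.meshgrid(x1-np.arange(int((x1-x0)*s))/s,y1-np.arange(int((y1-y0)*s))/s,indexing="ij")
    c=np.stack([X,Y,np.full_like(X,z)],-1)@V[:3,:3].T+V[:3,3]
    u=K[0,0]*c[...,0]/-c[...,2]+K[0,2]; v=K[1,1]*-c[...,1]/-c[...,2]+K[1,2]
    return cv2.remap(d["frame"],u.astype(np.float32),v.astype(np.float32),cv2.INTER_CUBIC)
E
python3 - <<'E'
from h import *
d=np.load("top0.npz")
for p in [(203,162),(195,217),(362,175),(355,233),(286,177),(440,200),(233,117),(333,125)]: print(p,ray(d,*p,0.01).round(3))
im=rectify(d,.30,.70,-.28,.38,.008,1200)
cv2.imwrite("pics/rect0.png",im); print(im.shape)
E
```

```text
(203, 162) [0.643 0.264 0.01 ]
(195, 217) [0.463 0.276 0.01 ]
(362, 175) [ 0.617 -0.255  0.01 ]
(355, 233) [ 0.427 -0.234  0.01 ]
(286, 177) [ 0.602 -0.007  0.01 ]
(440, 200) [ 0.543 -0.511  0.01 ]
(233, 117) [0.799 0.177 0.01 ]
(333, 125) [ 0.784 -0.156  0.01 ]
(479, 792, 3)
```

View pics/rect0.png

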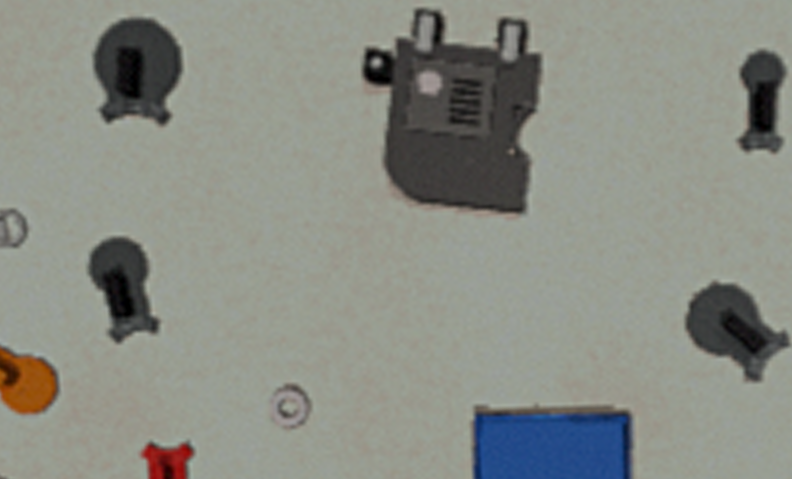

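Round-end diameters in the plan view (1.2 px/mm) are 87, 58, 43 and 72 px. That gives leaf36 at (136,62), leaf24 at (120,270), leaf18 at (762,80) and leaf30 at (722,320). Next I look at the cover with the wrist camera.

```bash
python3 - <<'E'
from bench import *
from h import *
s=state(); print(s["ee_rot"],s["time"])
move_to([0.53,0.0,0.33],[0,1,0,0]); hold(.2)
d=get_image("wrist"); np.savez("w1.npz",**d); s=state(); print(s["time"],s["joint_pos"])
R=d["view"][:3,:3]; print("cam pos",-R.T@d["view"][:3,3], R.round(3),d["camera_matrix"][0,0])
cv2.imwrite("pics/w1raw.png",d["frame"])
im=rectify(d,.49,.70,-.11,.11,.022,2700); cv2.imwrite("pics/w1.png",im); print(im.shape)
E
```

```text
[-2.07624824e-04  1.75488762e-01  9.84481038e-01 -8.58418722e-04] 0.1
2.6917 [-6.33619513e-02 -5.32291594e-02  1.19903027e+00  2.94930570e-05
  1.99587390e+00  1.50654095e+00]
cam pos [ 6.14549375e-01 -2.32087212e-04  4.84251859e-01] [[ 0.002 -1.    -0.   ]
 [ 0.953  0.002 -0.303]
 [ 0.303  0.     0.953]] 295.48343585324983
(566, 594, 3)
```

View pics/w1.png

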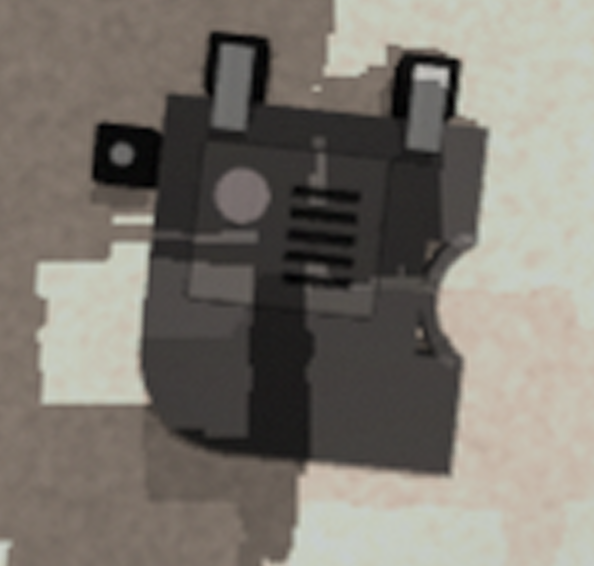

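The scoop is about 125 px long and 33 px deep at 2.7 px/mm, which points to cover B. I'll fit both models to the depth mask to confirm, and take a closer wrist view of leaf36 and leaf24 on the way.

```bash
cat >> h.py <<'E'
def cloud(d):
    K,V=d["camera_matrix"],d["view"]; z=d["depth"]; v,u=np.indices(z.shape)
    P=np.stack([(u-K[0,2])/K[0,0]*z,-(v-K[1,2])/K[1,1]*z,-z],-1)
    return (P-V[:3,3])@V[:3,:3]
def coverB(p,x,y):
    """inside test, p=(cx,cy,yaw,R,r)"""
    R,r=p[3:]; c,s=np.cos(p[2]),np.sin(p[2]); X=(x-p[0])*c+(y-p[1])*s; Y=-(x-p[0])*s+(y-p[1])*c
    m=(abs(X)<.065)&(abs(Y)<.060); a=X+.065-R; b=Y-.060+R
    m&=~((a<0)&(b>0)&(np.hypot(a,b)>R)); return m&(np.hypot(X,Y+.060+r/2)>r),X,Y
E
python3 - <<'E'
from bench import *
from h import *
from scipy.optimize import minimize
d=np.load("w1.npz"); P=cloud(d); z=P[...,2]
near=(abs(P[...,0]-.6)<.13)&(abs(P[...,1])<.13)
print("bench z",np.median(z[near&(z<.01)]),"top",np.median(z[near&(z>.015)&(z<.03)]))
# resample: project candidate top plane points z=.022 to pixels, compare with height mask (4x supersampled)
H=cv2.resize(np.where(d["depth"]>0,z,0).astype(np.float32),None,fx=1,fy=1)
K,V=d["camera_matrix"],d["view"]; s=2000
X,Y=np.meshgrid(.70-np.arange(440)/s,.11-np.arange(440)/s,indexing="ij")
c=np.stack([X,Y,np.full_like(X,.022)],-1)@V[:3,:3].T+V[:3,3]
u=K[0,0]*c[...,0]/-c[...,2]+K[0,2]; v=-K[1,1]*c[...,1]/-c[...,2]+K[1,2]
M=cv2.remap(H,u.astype(np.float32),v.astype(np.float32),cv2.INTER_LINEAR)>.012
cv2.imwrite("pics/mask.png",M*255)
for R,r in((.030,.018),(.036,.024)):
    def f(q):
        m,a,b=coverB((*q,R,r),X,Y); w=(a<.055)&~((b>.058)&(a>.02))   # skip black blocks
        return ((m!=M)&w).sum()/s**2*1e6
    best=min((minimize(f,[x0,y0,t],method="Nelder-Mead",options=dict(initial_simplex=np.array([x0,y0,t])+np.array([[0,0,0],[.004,0,0],[0,.004,0],[0,0,.04]]))) for x0,y0,t in((.6,-.003,-.1),(.596,0,-.08),(.6,0,-.12))),key=lambda o:o.fun)
    print(R,best.x,best.fun)
move_to([0.47,0.26,0.22],[0,1,0,0]); hold(.2)
d=get_image("wrist"); np.savez("w2.npz",**d); print(state()["time"])
im=rectify(d,.41,.70,.19,.35,.008,2000); cv2.imwrite("pics/w2.png",im)
E
```

```text
bench z 0.0005466419477049941 top 0.022991325505567664
0.03 [ 0.59426325 -0.00485531 -0.10864226] 441.0
0.036 [ 0.59411193 -0.00499584 -0.10836164] 215.0
4.05[ WARN:0@0.250] global loadsave.cpp:1063 imwrite_ Unsupported depth image for selected encoder is fallbacked to CV_8U.
```

View pics/w2.png

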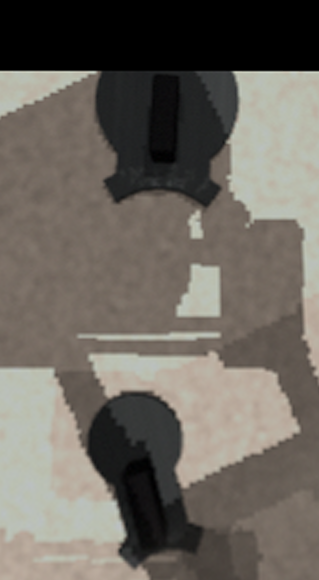

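This confirms cover B (mask mismatch 215 against 441 mm²). The w2 view shows leaf36, about 71 mm wide at (168,100), and leaf24, about 47 mm wide at (135,440). Their bars are at (165,118) and (145,503). I'll get the bar poses from depth and grasp leaf24 first, for the scoop.

```bash
cat >> h.py <<'E'
COV=np.array([.5941,-.0050]); YAW=-.1085
def cw(x,y):
    c,s=np.cos(YAW),np.sin(YAW); return COV+np.array([c*x-s*y,s*x+c*y])
CORN=cw(-.065+.036,.060-.036); SCOOP=cw(0,-.060-.012)
def Q(psi): return [0,np.cos(psi/2),np.sin(psi/2),0]
def bar(P,xy,rad=.035):
    m=(P[...,2]>.028)&(P[...,2]<.05)&(np.hypot(P[...,0]-xy[0],P[...,1]-xy[1])<rad); p=P[m][:,:2]
    (c,wh,a)=cv2.minAreaRect((p*1000).astype(np.float32)); q=p-p.mean(0); w,v=np.linalg.eigh(q.T@q); e=v[:,1]
    return np.array(c)/1000,p.mean(0),wh,np.arctan2(e[1],e[0]),m.sum()
E
python3 - <<'E'
from bench import *
from h import *
d=np.load("w2.npz"); P=cloud(d)
a=bar(P,(.700-118/2000,.35-165/2000)); b=bar(P,(.700-503/2000,.35-145/2000))
print("36",a);print("24",b);print("corner",CORN,"scoop",SCOOP)
psi=b[3]%np.pi   # tool x along -leaf x (round end), near 13deg
psi=psi-np.pi if psi>np.pi/2 else psi
g=b[0]; print(psi)
move_to([*g,.12],Q(psi)); move_l([*g,.020],.12); s=state(); print(s["ft_force"])
close(); s=state(); print(s["finger_gap"],s["finger_force"],s["time"],s["ee_pos"])
move_l([*g,.07],.15); s=state();print(s["finger_gap"],s["ft_force"])
d=get_image("wrist"); np.savez("w3.npz",**d); cv2.imwrite("pics/w3.png",d["frame"]); print(s["time"])
E
```

```text
36 (array([0.63580463, 0.2670127 ]), array([0.63546027, 0.26695599]), (11.997143745422363, 36.11867904663086), np.float64(3.085083980004872), np.int64(503))
24 (array([0.45360574, 0.27582547]), array([0.45484003, 0.27563829]), (36.25150680541992, 12.070521354675293), np.float64(-2.8938041968020984), np.int64(321))
corner [0.56786942 0.0219992 ] scoop [ 0.58630332 -0.07657661]
0.24778845678769468
[-0.11754634 -0.14651592 -0.40662972]
0.01183533286996587 29.999908804893494 6.675 [0.45356224 0.27596627 0.01999805]
0.01180583096410095 [-1.19337352 -0.30854219 -2.65074856]
7.1583
```

View pics/w3.png

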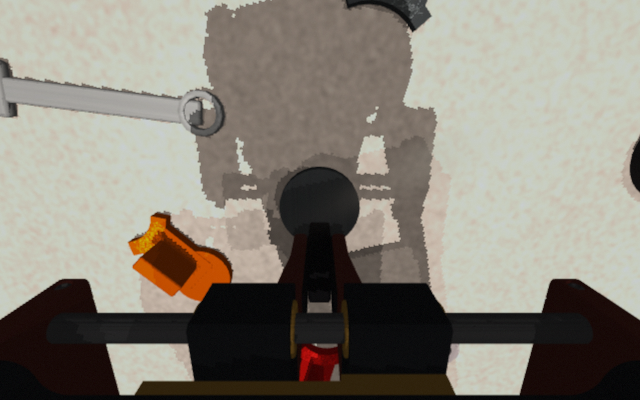

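Held firmly: leaf24's round end shows at (319,200), pointing along tool +x. Next I carry it to the scoop, lower it outside and slide in until it touches.

```bash
cat >> h.py <<'E'
def advance(g0,u,z,n,step=.001,thr=6.):
    """step along u until reaction force reaches thr; returns travel"""
    from bench import move_l,state
    f0=np.array(state()["ft_force"]); L=np.array([-u[1],u[0]])
    for i in range(1,n+1):
        move_l([*(g0+u*step*i),z],.03); F=np.array(state()["ft_force"])-f0
        if -F[:2]@u>thr: break
    print("travel",i*step,"push",-F[:2]@u,"lat",F[:2]@L,"Fz",F[2],"t",state()["time"]); return i*step
E
python3 - <<'E'
from bench import *
from h import *
psi=YAW+np.pi/2; u=np.array([np.cos(psi),np.sin(psi)]); G=SCOOP-.026*u; g0=G-.018*u
move_l([.45,.27,.09],.3); move_to([*g0,.09],Q(psi)); move_l([*g0,.0205],.12)
print(state()["ft_force"],state()["ee_pos"],g0)
advance(g0,u,.0205,22)
d=get_image("wrist"); np.savez("w4.npz",**d)
im=rectify(d,.50,.68,-.14,.02,.008,3000)
cv2.imwrite("pics/w4.png",im)
E
```

```text
[-0.28284763 -0.08934583 -3.07990484] [ 0.58155311 -0.12002765  0.02016344] [ 0.58153868 -0.12031788]
travel 0.022 push 7.324214434767023 lat 2.3642935190748253 Fz 1.4754570166440977 t 15.3917
```

View pics/w4.png

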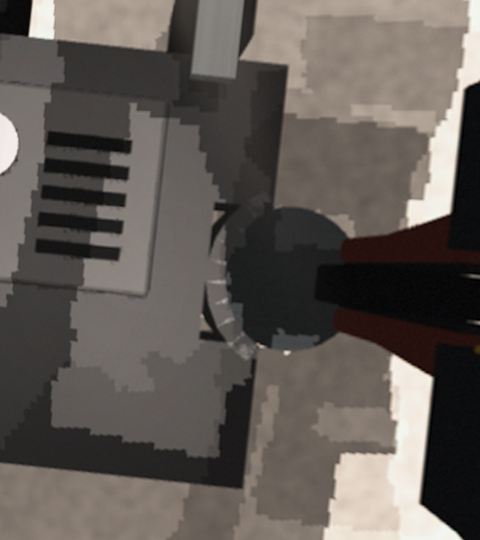

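The rectified view shows leaf24's disc centred at about (290,280), nested against the scoop arc running (265,200)–(222,275)–(245,350). The lateral force says it sits slightly too far to +x, so I'll null that, press a little more and release.

```bash
python3 - <<'E'
from bench import *
from h import *
psi=YAW+np.pi/2; u=np.array([np.cos(psi),np.sin(psi)]); L=np.array([-u[1],u[0]]); G=SCOOP-.026*u
f0=np.array([-.28,-.09,-3.08]); lat=0;fw=.004
def rep():
    F=np.array(state()["ft_force"])-f0; e=np.array(state()["ee_pos"])[:2]-G
    print(lat,fw,"push",-F[:2]@u,"lat",F[:2]@L,"Fz",F[2],"ee err fwd/lat",e@u,e@L); return -F[:2]@u,F[:2]@L
rep()
for k in range(6):
    p,l=rep()
    if abs(l)>1.2: lat+=.0007*np.sign(l)
    elif p<10: fw+=.0007
    else: break
    move_l([*(G+u*fw+L*lat),.0205],.02)
p,l=rep()
gripper_open(); hold(.1); e=np.array(state()["ee_pos"]); print(e)
move_l([*e[:2],.075],.2); d=get_image("wrist"); np.savez("w5.npz",**d); print(state()["time"])
b=bar(cloud(d),G); print(b, b[0]-G, (b[0]-G)@u,(b[0]-G)@L)
E
```

```text
0 0.004 push 8.118643378687137 lat 2.0302608629922885 Fz 0.8864651859357733 ee err fwd/lat 0.001817830647309612 0.0003535585587866755
0 0.004 push 8.118643378687137 lat 2.0302608629922885 Fz 0.8864651859357733 ee err fwd/lat 0.001817830647309612 0.0003535585587866755
0.0007 0.004 push 7.735505942008634 lat -0.1697759565279775 Fz 0.23965850277126233 ee err fwd/lat 0.0019446777878363841 0.0005400836038480597
0.0007 0.0047 push 9.069639134672567 lat -0.22289813029652472 Fz 0.9767029457472485 ee err fwd/lat 0.0019789529177427867 0.0005310331597873695
0.0007 0.0054 push 11.828679157148006 lat -0.09781222901300324 Fz 1.1526018928115733 ee err fwd/lat 0.0020353161578418864 0.0005153650473478815
0.0007 0.0054 push 11.828679157148006 lat -0.09781222901300324 Fz 1.1526018928115733 ee err fwd/lat 0.0020353161578418864 0.0005153650473478815
[ 0.58337288 -0.09699173  0.02049174]
18.0
(array([ 0.58461285, -0.10186839]), array([ 0.58475288, -0.10007461]), (36.298683166503906, 11.65456485748291), np.float64(1.4627165652197478), np.int64(849)) [0.001125   0.00055533] 0.0006738904956366785 -0.0010582530482580212
```

Leaf24 is seated: the tool stopped hard at +2.0 mm and the lateral force is null. Now leaf36.

```bash
python3 - <<'E'
from bench import *
from h import *
g=np.array([.6357,.2670]); psi=-.0565
e=np.array(state()["ee_pos"]); move_l([*e[:2],.12],.3)
move_to([*g,.12],Q(psi)); move_l([*g,.020],.15); close(); s=state(); print(s["finger_gap"],s["finger_force"],s["ee_pos"],s["time"])
move_l([*g,.09],.2); print(state()["finger_gap"],state()["ft_force"])
psi=YAW+.75*np.pi; o=np.array([np.cos(psi),np.sin(psi)]); u=-o; L=np.array([-u[1],u[0]]); G=CORN+.066*o
g0=G-.016*u
move_to([*g0,.09],Q(psi)); move_l([*g0,.0205],.15); f0=np.array(state()["ft_force"]); print(f0)
move_l([*(G-.004*u),.0205],.05)
lat=0; fw=-.004
for k in range(18):
    F=np.array(state()["ft_force"])-f0; e=np.array(state()["ee_pos"])[:2]-G; p,l=-F[:2]@u,F[:2]@L
    print("%.4f %.4f push %.1f lat %.1f Fz %.1f M %.2f err %.4f %.4f"%(fw,lat,p,l,F[2],state()["moment"][2],e@u,e@L))
    if p>3.5 and abs(l)>1.2: lat+=.0007*np.sign(l)
    elif p<9: fw+=.001
    else: break
    move_l([*(G+u*fw+L*lat),.0205],.03)
print(state()["time"])
E
```

```text
0.011583468985231963 29.999767541885376 [0.63568483 0.26709005 0.01998245] 22.0833
0.01167109932250853 [-0.1319442  -0.32588797 -3.47871795]
[-0.06429641  0.85657343 -2.40705502]
-0.0040 0.0000 push -1.2 lat -0.4 Fz -0.3 M -0.03 err -0.0036 0.0000
-0.0030 0.0000 push -0.4 lat -0.7 Fz 0.2 M 0.01 err -0.0030 -0.0000
-0.0020 0.0000 push -1.1 lat -0.4 Fz -0.0 M 0.03 err -0.0020 -0.0000
-0.0010 0.0000 push 3.3 lat -0.0 Fz 0.5 M 0.09 err -0.0016 0.0001
0.0000 0.0000 push 6.8 lat 0.0 Fz 1.9 M 0.13 err -0.0014 0.0001
0.0010 0.0000 push 8.9 lat -0.8 Fz 4.8 M 0.21 err -0.0013 0.0002
0.0020 0.0000 push 12.5 lat -1.4 Fz 5.7 M 0.16 err -0.0012 0.0002
0.0020 -0.0007 push 11.5 lat 1.7 Fz 2.5 M 0.23 err -0.0011 0.0001
0.0020 0.0000 push 11.0 lat 0.2 Fz 3.1 M 0.16 err -0.0012 0.0003
27.775
```

Leaf36 is in firm, centred contact with push about 11 N and lateral force about 0. I'll ease off, release and inspect both fits.

```bash
python3 - <<'E'
from bench import *
from h import *
psi=YAW+.75*np.pi; o=np.array([np.cos(psi),np.sin(psi)]); G=CORN+.066*o
move_l([*G,.0205],.03); gripper_open(); hold(.1)
e=np.array(state()["ee_pos"]); move_l([*e[:2],.13],.2)
move_to([.46,-.01,.22],Q(0)); hold(.2)
d=get_image("wrist"); np.savez("w6.npz",**d); print(state()["time"])
P=cloud(d); b=bar(P,G); print("36",b,"vs stand",b[0]-G, "ang err",(b[3]-psi+np.pi/2)%np.pi-np.pi/2)
u=np.array([np.cos(YAW+np.pi/2),np.sin(YAW+np.pi/2)]); G2=SCOOP-.026*u; b2=bar(P,G2); print("24",b2,b2[0]-G2)
for n,c,ang,off in(("hollow",b,psi,-.066),("round",b2,YAW+np.pi/2,.026)):
    a=c[3]+np.pi*round((ang-c[3])/np.pi); t=CORN if n=="hollow" else SCOOP
    print(n,(c[0]+off*np.array([np.cos(a),np.sin(a)])-t)*1000)
im=rectify(d,.48,.68,-.14,.10,.008,2500); cv2.imwrite("pics/w6.png",im)
E
```

```text
32.1083
36 (array([0.52630328, 0.07315575]), array([0.52657779, 0.07216232]), (12.137164115905762, 35.94205856323242), np.float64(2.258393901241082), np.int64(400)) vs stand [-0.00022519 -0.00029173] ang err 0.010699411048737062
24 (array([ 0.58374994, -0.10198237]), array([ 0.58318052, -0.10106256]), (35.924137115478516, 12.490805625915527), np.float64(1.4653144646658918), np.int64(478)) [0.00026209 0.00044136]
hollow [0.32290368 0.1535331 ]
round [0.184066   0.44973669]
```

View pics/w6.png

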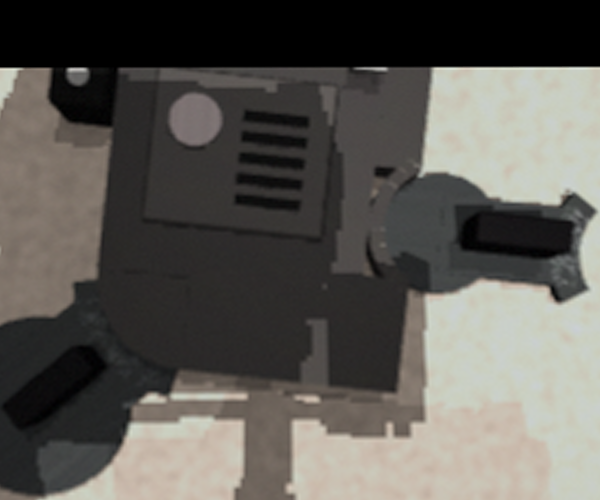

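The view shows leaf36's hollow seated on the rounded corner at about (140,330), and leaf24's disc nested in the scoop at about (400,230). Both centres are within 0.5 mm of the measured targets and the arm is clear, so I'm handing in.

```bash
python3 -c "
from bench import *
print(job_done())"
```

```text
the job is handed in; nothing more can be done
None
```

Job handed in at about 32 s: the middle cover was B, with leaf 36 squarely on its rounded corner and leaf 24 in its scoop, both released and within about 0.5 mm of centre in the last wrist image; the hand-in call did not report a verdict.

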